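# Start-of-shift check of the portioning scale

## Task

Do the start-of-shift check of the portioning scale: with closed fingertips press lightly down on top of the brass check weight standing on the pan until the pan gives and let it come up again, then press the blue button on the white terminal to store the reading, then press the green button on the grey printer for the ticket. Only touch things, and gently, without ramming anything against its stop: leave the weight standing where it is without lifting or shifting it, do not press the red or yellow button, and leave everything else on the table alone.

Things in the scene. Friction and masses are not known exactly. Their poses are not given: they have to be found in the camera images.
- weight_top (a point): centre of the flat top of the brass check weight's knob (28 mm across); the weight is a 38 mm wide, 62 mm tall loose cylinder of 500 g with a knob on top, standing upright on the scale's pan, its top about 127 mm above the table
- weight: the same brass check weight, origin at the centre of its underside, z up
- pan (a joint): how far the scale's sprung pan is pressed down, m: 0 up (also with the weight on it), 0.010 at its hard stop. With the weight on it, a further push of about 1 N starts it moving and it gives 1 mm more per N, so about 11 N would bring it to its stop, which is not needed; it comes back up by itself. The weight counts as pressed when the pan is down by 0.0025 or more.
- scale: bench scale, fixed: grey base with a square 190 x 190 mm steel pan whose top is 65 mm above the table; origin on the table under its centre, z up
- terminal: the scale's white terminal, fixed: 140 (x) x 150 (y) x 50 mm box; a small greenish display leans along its rear (+x) edge, up to 95 mm above the table, its front face about 70 mm behind the buttons' centres; origin on the table under its centre
- printer: grey ticket printer, fixed: 140 (x) x 150 (y) x 90 mm box with a paper slot in front and a low black cover on the rear half of its top, up to 99 mm above the table; origin on the table under its centre
- blue_top (a point): centre of the top face of the blue push button (stores the reading) on the terminal; round, 30 mm across, pressed straight down; the top stands about 76 mm above the table. It is 30 mm in front (-x) of the terminal's centre and 37 mm to +y in its frame.
- blue (a joint): how far the blue button is down, m: 0 up, 0.010 fully down against a hard stop; sprung: it starts to move at 2.4 N, is 4 mm down at 4.6 N, fully down takes 8 N, and it comes back up by itself. It counts as pressed from 0.0035; it need not go fully down.
- red_top (a point): centre of the top face of the red push button (switches the scale off; not to be pressed) on the terminal; round, 30 mm across, pressed straight down; the top stands about 76 mm above the table. It is 74 mm to -y of the blue one in the terminal's frame.
- red (a joint): how far the red button is down, m: 0 up, 0.010 fully down against a hard stop; sprung: it starts to move at 2.4 N, is 4 mm down at 4.6 N, fully down takes 8 N, and it comes back up by itself. It must stay under 0.003.
- green_top (a point): centre of the top face of the green push button (prints the ticket) on the printer; round, 30 mm across, pressed straight down; the top stands about 116 mm above the table. It is 30 mm in front (-x) of the printer's centre and 37 mm to +y in its frame.
- green (a joint): how far the green button is down, m: 0 up, 0.010 fully down against a hard stop; sprung: it starts to move at 2.4 N, is 4 mm down at 4.6 N, fully down takes 8 N, and it comes back up by itself. It counts as pressed from 0.0035; it need not go fully down.
- yellow_top (a point): centre of the top face of the yellow push button (feeds paper; not to be pressed) on the printer; round, 30 mm across, pressed straight down; the top stands about 116 mm above the table. It is 74 mm to -y of the green one in the printer's frame.
- yellow (a joint): how far the yellow button is down, m: 0 up, 0.010 fully down against a hard stop; sprung: it starts to move at 2.4 N, is 4 mm down at 4.6 N, fully down takes 8 N, and it comes back up by itself. It must stay under 0.003.
- small_weight: steel 200 g weight, 30 mm across, 50 mm tall; loose, to be left alone; origin at the centre of its underside
- pepper: pepper jar with black cap, 64 mm across, 95 mm tall; loose, to be left alone; origin at the centre of its underside
- ham: dark brown block of dried meat, 65 x 120 x 45 mm, long side along its y; loose, to be left alone; origin at the centre of its underside
- label_roll: white roll of labels standing on end, 76 mm across, 50 mm tall; loose, to be left alone; origin at the centre of its underside
- cup: open steel cup, 72 mm across, 80 mm tall; loose, to be left alone; origin at the centre of its underside

How it is judged:
By the outcome, as a careful person would: the job done as asked, in the order asked, and still so for the second after the job is handed in, with the robot touching nothing.
It also fails if it takes over 56 s, if anything falls off the work surface, if the arm or the gripper's body presses on something with over 40 N, if the wrist force passes 120 N, or if a joint passes its speed limit or range.

## Robot

A 7-joint arm with a two-finger parallel gripper is mounted at the origin on the work surface. World frame = base frame: x ahead of the robot, y to its left, z up, the work surface at z = 0. Lengths are in m, angles in rad, forces in N, time in s.
With the tool pointing down it reaches from about 0.425 to 0.925 m from the base axis. Payload 6.8 kg.
Tool frame: the origin (TCP) lies between the finger pads; the fingertips stand r.tcp_to_tips ahead of it and the grasp point (between the pads) lies 3 mm ahead of it (r.tcp_to_tips is the distance from the TCP to the fingertips, in m); z points along the fingers, y is the line along which they close (so a half turn about z gives the same grasp; the last joint's range is limited). The gripper opens to 85 mm and grips with 20 to 120 N. Pads are 22 mm wide; open, the fingers measure 114 mm over their backs; the gripper's body (76 mm by 85 mm) begins 54 mm behind the grasp point. The pads swing forward as they close: fully open they stand 13 mm farther back than shut.
Start: joints at [1.132, 0.477, 0.022, 1.555, -0.011, 1.109, -0.083], TCP at [0.219, -0.638, 0.253] pointing down, gripper open.
Joint ranges: [-2.96, 2.96], [-0.34, 2.1], [-1.41, 1.46], [0.24, 2.44], [-1.37, 4.51], [0.17, 1.92], [-2.96, 2.96]. Speed limits (rad/s): [2.39, 2.39, 3.14, 3.14, 3.14, 3.14, 3.14].

## Interface

Orientations are given as a rotation vector (axis times angle).
In Python, from bench import r gives the robot as it stands. The module is installed in compiled form; this text tells all that it offers.
- The arm moves only by the tool step_arm, never from a script. Its argument "moves" is a list of rows, each an object of numbers: "rx", "ry", "rz": the turn, a rotation vector about the tool's x, y, z in degrees; "dx", "dy", "dz": the shift along the tool's x, y, z in mm; "gripper": the opening, from -1 (shut) to 1 (fully open). In form: [{"rx": .., "ry": .., "rz": .., "dx": .., "dy": .., "dz": .., "gripper": ..}, ...]. A call has 1 to 20 rows; each row shifts and turns the commanded pose from where the row before left it, along the tool's axes as they then stand; what a row does not reach is not made up. A row lasts 1/8 s, in which the tool goes at most 62.5 mm and 10.7 degrees, less where a joint would pass 70% of its speed; a pose out of reach is approached as far as the arm can. A call is refused whole if a number of a shift passes 62.5 or a number of a turn 10.7, either way. A call with a gripper value outside its range is refused whole. The fingers move at their own pace and stop on an object; "grip_force" is the grip in N (left out, the last holds). Time passes only in rows, so rows that do not move let the fingers close. It gives the time, the measured TCP pose, the force, the opening and the grip force at its end, in the units of the state.
- r.get_obs(): the state, without advancing time (a new reading comes with each control period).
- r.grab_frame(name): name is "side" or "top" or "wrist"; returns the picture (384x512x3 uint8, blue, green, red); there is no depth.
- r.camera_info(name): a dict with "mtx" (3x3 intrinsics, pixels), "D" ([k1, k2, p1, p2, k3] as OpenCV has them; the pictures are not rectified), "rvec" (rotation vector, rad) and "tvec" (3), from world to camera coordinates, as OpenCV has them. Camera axes: x right, y down, z forward; pixel columns grow to the right and rows downward; lengths in m; the calibration is good to about 2 mm. A picture is of the moment at which its call begins: read the wrist's pose just before it. camera_info takes no time and is no camera call; for the wrist camera it gives the pose at the moment of the call.
- r.hand_in(): hands the job in; it is judged then, once.
The state is a dict: "clock": time; "joints": joint angles; "qvel": joint speeds; "tau": joint torques, N m; "tcp_pos": TCP position; "orientation": TCP orientation; "contact_force": force on the tool from outside, world axes, zero at the start; "moment": the same for the moment, N m; "grip_width": finger opening in m; "gripper_force": force on a finger pad.
Only numpy, scipy, OpenCV 4.12 (cv2) and the standard library are available. Lean on these libraries where they do the work, as an engineer would, in place of code of your own. Each camera call takes 0.05 s, during which the arm holds its last target. There are 200 camera calls.

## Working session

There is one attempt and no reset: what is moved stays moved. The work goes in short steps, Python scripts to look and compute and a tool call to move; the robot and the scene stay as the last step left them, time stands still between calls to the robot, and variables do not carry over. Pictures are saved under pics/ and viewed, at most 10 in all, crops included, and the job is handed in when it is done.

Besides the shell and the picture viewer there is one more tool, called after "Request:" by a JSON object that holds its "method" and its "body", one argument or row to a line. step_arm: Moves the arm, as the interface text tells. Its arguments: {"type":"object","properties":{"moves":{"type":"array","items":{"type":"object","properties":{"rx":{"type":"number"},"ry":{"type":"number"},"rz":{"type":"number"},"dx":{"type":"number"},"dy":{"type":"number"},"dz":{"type":"number"},"gripper":{"type":"number"}}}},"grip_force":{"type":"number"}},"required":["moves"]}

```bash
mkdir -p pics
cat > h.py <<'E'
from bench import r
import numpy as np, cv2
def cast(cam,px,z,ci=None):
    ci=ci or r.camera_info(cam)
    u=cv2.undistortPoints(np.array([[px]],float),np.array(ci["mtx"],float),np.array(ci["D"],float))[0,0]
    R=cv2.Rodrigues(np.array(ci["rvec"],float))[0];t=np.array(ci["tvec"],float).ravel()
    c=-R.T@t;d=R.T@np.array([u[0],u[1],1.]);return c+d*(z-c[2])/d[2]
def blobs(im,lo,hi,amin=30):
    m=cv2.inRange(cv2.cvtColor(im,cv2.COLOR_BGR2HSV),np.array(lo),np.array(hi))
    n,_,s,c=cv2.connectedComponentsWithStats(m)
    return [(c[i].round(1).tolist(),s[i].tolist()) for i in range(1,n) if s[i][4]>=amin]
E
python3 - <<'E'
from h import *
o=r.get_obs();print(o,r.tcp_to_tips)
a=r.grab_frame("top");b=r.grab_frame("side")
cv2.imwrite("pics/top.png",a);cv2.imwrite("pics/side.png",b)
for n,im in(("top",a),("side",b)):
  print(n,r.camera_info(n))
  for k,lo,hi in(("blue",(100,120,50),(130,255,255)),("green",(45,100,40),(85,255,255)),("red",(0,150,60),(8,255,255)),("yellow",(20,120,80),(35,255,255))):
    print(k,blobs(im,lo,hi))
E
```

```text
{'clock': 0.0, 'joints': array([ 1.1318856 ,  0.47782267,  0.02235392,  1.55647721, -0.01148968,
        1.10933889, -0.08309518]), 'qvel': array([ 0.00010525,  0.0004077 ,  0.00060938, -0.00014332, -0.00098089,
        0.0005707 ,  0.00028977]), 'tau': array([ 1.39835274e-04, -5.96449399e+01,  1.60800699e+00, -2.81195748e+01,
        1.24574071e-02,  9.38304118e-03, -5.84205623e-05]), 'tcp_pos': array([ 0.21903449, -0.63786281,  0.25229998]), 'orientation': array([-3.09687720e+00, -5.16992137e-01,  7.41488660e-04]), 'contact_force': array([ 0.3397793 ,  0.04506785, -0.41908299]), 'moment': array([-0.02872861,  0.02877021, -0.00615054]), 'gripper_force': 0.0, 'grip_width': 0.08525477605036301} 0.022
top {'mtx': array([[362.8500405 ,   0.        , 259.78477358],
       [  0.        , 362.8500405 , 199.23655602],
       [  0.        ,   0.        ,   1.        ]]), 'D': array([-0.08101668,  0.        ,  0.        ,  0.        ,  0.        ]), 'rvec': array([ 2.19636743, -2.17166221,  0.08719224]), 'tvec': array([0.00737131, 0.60771484, 1.19108461])}
blue [([250.4, 90.0], [219, 74, 64, 
[... 304 characters left out ...]
262, 249, 9, 9, 52]), ([420.7, 295.9], [394, 287, 62, 22, 800])]
side {'mtx': array([[438.24881979,   0.        , 264.70211632],
       [  0.        , 438.24881979, 201.33533917],
       [  0.        ,   0.        ,   1.        ]]), 'D': array([0.02995934, 0.        , 0.        , 0.        , 0.        ]), 'rvec': array([ 0.81008663, -2.37585952,  1.34929558]), 'tvec': array([0.47540584, 0.29027219, 0.81464874])}
blue [([144.0, 188.3], [102, 159, 84, 59, 2588]), ([212.9, 315.8], [204, 308, 18, 17, 240])]
green [([369.7, 185.4], [364, 181, 12, 10, 101])]
red [([377.5, 138.1], [317, 102, 124, 77, 4974]), ([236.7, 291.2], [229, 285, 16, 15, 153])]
yellow [([373.7, 173.3], [369, 169, 11, 9, 80])]
```

View pics/top.png

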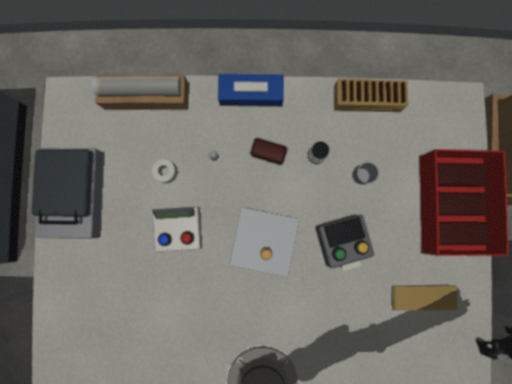

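View pics/side.png

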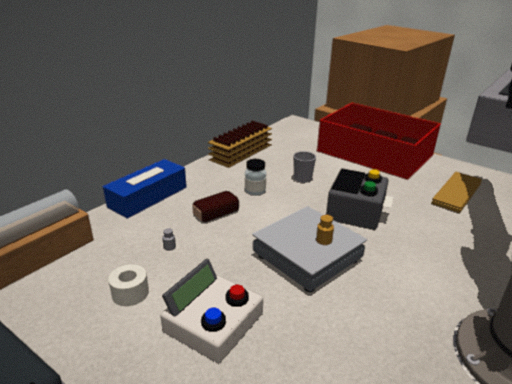

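The top view shows blue at (164,239), red at (186,237), the weight at (266,253), green at (340,254) and yellow at (362,247). The arm is off to the right (-y). In the side view the weight's knob is at about (326,218).

Run:
```python
from h import *
for n,z,t,s in(("blue",.074,(163.5,239),(212.9,315.8)),("red",.074,(186.1,237.4),(236.7,291.2)),("green",.114,(339.6,253.8),(369.7,185.4)),("yellow",.114,(362.5,247.3),(373.7,173.3)),("weight",.127,(266,253),(326,218.5))):
  print(n,cast("top",t,z).round(4),cast("side",s,z).round(4))
im=r.grab_frame("side");c=im[200:260,300:350]
print(blobs(im,(8,100,60),(30,255,255)))
cv2.imwrite("pics/w.png",cv2.resize(np.hstack([c,]),None,fx=8,fy=8))
im=r.grab_frame("wrist");cv2.imwrite("pics/wr0.png",im)
ci=r.camera_info("wrist");R=cv2.Rodrigues(ci["rvec"])[0];print("cam pos",-R.T@ci["tvec"].ravel(),"fwd",R[2],ci["mtx"][0,0])
Rt=cv2.Rodrigues(r.get_obs()["orientation"])[0];print(Rt.round(3))
```

```text
blue [0.4727 0.3208 0.074 ] [0.4681 0.326  0.074 ]
red [0.4789 0.2482 0.074 ] [0.4754 0.2512 0.074 ]
green [ 0.4349 -0.2332  0.114 ] [ 0.4317 -0.2293  0.114 ]
yellow [ 0.4552 -0.3048  0.114 ] [ 0.4528 -0.2988  0.114 ]
weight [ 0.4364 -0.0061  0.127 ] [ 0.4325 -0.005   0.127 ]
[([389.1, 71.2], [315, 25, 139, 98, 9570]), ([238.8, 147.5], [208, 126, 63, 41, 902]), ([373.8, 173.1], [368, 168, 12, 11, 100]), ([456.4, 191.8], [432, 172, 49, 41, 1167]), ([43.4, 246.3], [0, 209, 93, 80, 3417]), ([325.0, 229.5], [316, 214, 18, 31, 413])]
cam pos [ 0.29094486 -0.61436453  0.37437312] fwd [-0.27829722 -0.09361007 -0.95592249] 304.1363624814687
[[ 0.946  0.325 -0.   ]
 [ 0.325 -0.946  0.001]
 [-0.    -0.001 -1.   ]]
```

View pics/w.png

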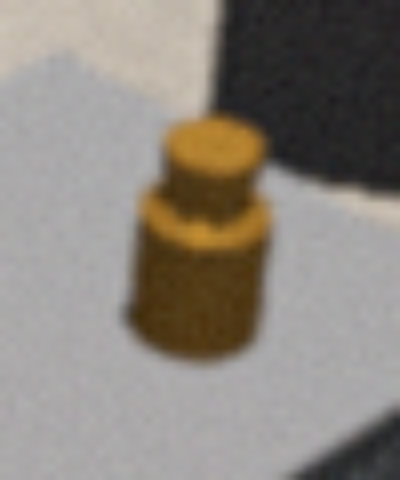

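The knob top is at about (326.5,218) in the side view, which agrees with the top view to within about 4 mm. I'll move in now, shut the fingers on the way, and refine with the wrist camera.

Request:
{"method": "step_arm", "body": {
  "moves": [
    {"dx":34,"dy":-30.5,"dz":0,"gripper":-1},
    {"dx":34,"dy":-30.5,"gripper":-1},
    {"dx":34,"dy":-30.5,"gripper":-1},
    {"dx":34,"dy":-30.5,"gripper":-1},
    {"dx":34,"dy":-30.5,"gripper":-1},
    {"dx":34,"dy":-30.5,"gripper":-1},
    {"dx":34,"dy":-30.5,"gripper":-1},
    {"dx":34,"dy":-30.5,"gripper":-1},
    {"dx":34,"dy":-30.5,"gripper":-1},
    {"dx":34,"dy":-30.5,"gripper":-1},
    {"gripper":-1},
    {"gripper":-1}
  ],
  "grip_force": 20
}}

```text
invalid input at $.moves[0]: expected keys rx, ry, rz, dx, dy, dz, gripper
```

```bash
cat >> h.py <<'E'
def look(name,targets):
    ci=r.camera_info("wrist");o=r.get_obs();im=r.grab_frame("wrist");cv2.imwrite("pics/%s.png"%name,im)
    R=cv2.Rodrigues(o["orientation"])[0]
    print(o["clock"],o["tcp_pos"].round(4),R.round(3).tolist(),o["contact_force"].round(2),o["grip_width"])
    for k,lo,hi,z in targets:
        for c,s in blobs(im,lo,hi,150):
            p=cast("wrist",c,z,ci);print(k,c,s,p.round(4),"tool d",((R.T@(p-o["tcp_pos"]))*1000).round(1))
G=("green",(45,100,40),(85,255,255),.114);B=("blue",(100,120,50),(130,255,255),.074)
W=("weight",(8,100,60),(30,255,255),.127);RD=("red",(0,150,60),(8,255,255),.074)
E
python3 -c "
from h import *
look('wr1',[G,W])"
```

```text
0.2 [ 0.2191 -0.6381  0.2527] [[0.946, 0.325, -0.0], [0.325, -0.946, 0.001], [-0.0, -0.001, -1.0]] [0.66 0.05 0.22] 0.08496613329938615
weight [505.6, 5.9] [497, 0, 15, 16, 155] [ 0.415  -0.7664  0.127 ] tool d [143.6 185.  125.5]
weight [196.5, 84.8] [95, 16, 210, 136, 15136] [ 0.286  -0.5669  0.127 ] tool d [ 86.4 -45.5 125.8]
```

View pics/wr1.png

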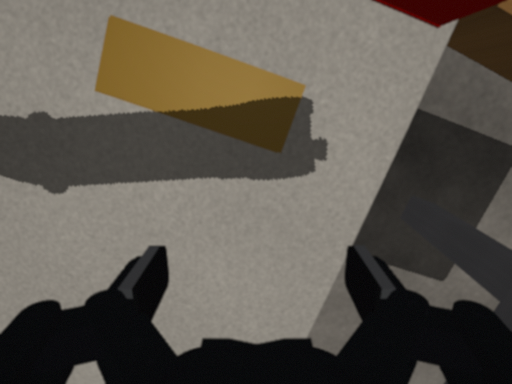

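The call was refused because rows need all their keys. This view is still at the start pose and shows only the board and the open fingers.

Request:
{"method": "step_arm", "body": {
  "moves": [
    {"rx":0,"ry":0,"rz":0,"dx":34,"dy":-30.5,"dz":0,"gripper":-1},
    {"rx":0,"ry":0,"rz":0,"dx":34,"dy":-30.5,"dz":0,"gripper":-1},
    {"rx":0,"ry":0,"rz":0,"dx":34,"dy":-30.5,"dz":0,"gripper":-1},
    {"rx":0,"ry":0,"rz":0,"dx":34,"dy":-30.5,"dz":0,"gripper":-1},
    {"rx":0,"ry":0,"rz":0,"dx":34,"dy":-30.5,"dz":0,"gripper":-1},
    {"rx":0,"ry":0,"rz":0,"dx":34,"dy":-30.5,"dz":0,"gripper":-1},
    {"rx":0,"ry":0,"rz":0,"dx":34,"dy":-30.5,"dz":0,"gripper":-1},
    {"rx":0,"ry":0,"rz":0,"dx":34,"dy":-30.5,"dz":0,"gripper":-1},
    {"rx":0,"ry":0,"rz":0,"dx":34,"dy":-30.5,"dz":0,"gripper":-1},
    {"rx":0,"ry":0,"rz":0,"dx":34,"dy":-30.5,"dz":0,"gripper":-1},
    {"rx":0,"ry":0,"rz":0,"dx":0,"dy":0,"dz":0,"gripper":-1},
    {"rx":0,"ry":0,"rz":0,"dx":0,"dy":0,"dz":0,"gripper":-1}
  ],
  "grip_force": 20
}}

```text
clock: 1.75
tcp_pos: [0.4414, -0.24, 0.2533]
orientation: [3.098, 0.517, -0.001]
contact_force: [0.4, -0.6, -0.8]
grip_width: 0.0001
gripper_force: 0.0
```

```bash
python3 -c "
from h import *
look('wr2',[G,W])"
```

```text
1.75 [ 0.4414 -0.24    0.2533] [[0.946, 0.325, -0.0], [0.325, -0.946, -0.0], [-0.0, 0.0, -1.0]] [ 0.4  -0.58 -0.77] 0.00014207261851568496
green [248.1, 190.1] [232, 173, 33, 35, 901] [ 0.4367 -0.2344  0.114 ] tool d [ -2.6  -6.8 139.3]
weight [22.3, 108.8] [0, 88, 51, 43, 1838] [ 0.4466 -0.0399  0.127 ] tool d [  69.9 -187.6  126.2]
weight [329.3, 193.9] [312, 176, 36, 37, 1005] [ 0.4598 -0.3004  0.127 ] tool d [ -2.2  63.  126.3]
weight [441.1, 321.9] [360, 287, 139, 70, 2774] [ 0.3721 -0.4604  0.127 ] tool d [-137.1  185.9  126.4]
weight [354.5, 332.4] [342, 322, 25, 23, 250] [ 0.3333 -0.382   0.127 ] tool d [-148.4   99.2  126.4]
```

View pics/wr2.png

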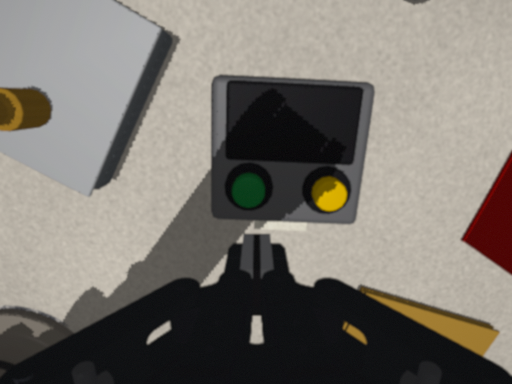

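The wrist view has green at (248,190), yellow at (329,194), the closed tips at (257,240) and the weight at the left edge. Green comes out at (0.437,-0.234), which matches the overview. Next I'll go above the weight.

Request:
{"method": "step_arm", "body": {
  "moves": [
    {"rx":0,"ry":0,"rz":0,"dx":12,"dy":-37,"dz":0,"gripper":-1},
    {"rx":0,"ry":0,"rz":0,"dx":12,"dy":-37,"dz":0,"gripper":-1},
    {"rx":0,"ry":0,"rz":0,"dx":12,"dy":-37,"dz":0,"gripper":-1},
    {"rx":0,"ry":0,"rz":0,"dx":12,"dy":-37,"dz":0,"gripper":-1},
    {"rx":0,"ry":0,"rz":0,"dx":12,"dy":-37,"dz":0,"gripper":-1},
    {"rx":0,"ry":0,"rz":0,"dx":12,"dy":-37,"dz":0,"gripper":-1},
    {"rx":0,"ry":0,"rz":0,"dx":0,"dy":0,"dz":0,"gripper":-1},
    {"rx":0,"ry":0,"rz":0,"dx":0,"dy":0,"dz":0,"gripper":-1}
  ]
}}

```text
clock: 2.8
tcp_pos: [0.4378, -0.0077, 0.2533]
orientation: [3.099, 0.514, -0.0]
contact_force: [-0.5, -0.3, 0.1]
grip_width: -0.0002
gripper_force: 0.0
```

```bash
python3 -c "
from h import *
look('wr3',[W])
im=cv2.imread('pics/wr3.png');cv2.imwrite('pics/wr3c.png',cv2.resize(im[120:270,170:330],None,fx=4,fy=4))"
```

```text
2.8 [ 0.4378 -0.0077  0.2533] [[0.946, 0.323, -0.0], [0.323, -0.946, -0.001], [-0.0, 0.0, -1.0]] [-0.53 -0.32  0.15] -0.00017919245463292246
weight [253.5, 189.1] [234, 168, 40, 42, 1203] [ 0.4392 -0.0053  0.127 ] tool d [  2.2  -1.9 126.2]
weight [501.6, 350.5] [484, 326, 28, 50, 745] [ 0.3549 -0.3104  0.127 ] tool d [-176.1  259.7  126.4]
```

View pics/wr3c.png

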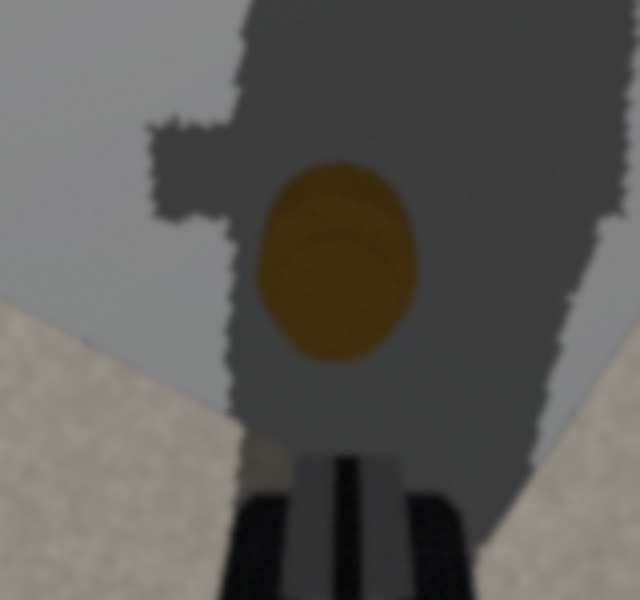

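The knob top's ellipse is centred at crop (335,296), i.e. image (253.8,194), and the tips' front edge is at (256.7,234).

```bash
python3 -c "
from h import *
o=r.get_obs();R=cv2.Rodrigues(o['orientation'])[0]
for px,z in(((253.8,194.2),.127),((256.7,234),o['tcp_pos'][2]-.022)):
  p=cast('wrist',px,z);print(p.round(4),(R.T@(p-o['tcp_pos'])*1000).round(1))"
```

```text
[ 0.435  -0.0072  0.127 ] [ -2.3  -1.6 126.2]
[ 0.4464 -0.0058  0.2312] [ 8.9  0.8 22. ]
```

Request:
{"method": "step_arm", "body": {
  "moves": [
    {"rx":0,"ry":0,"rz":0,"dx":-1.5,"dy":-2,"dz":20,"gripper":-1},
    {"rx":0,"ry":0,"rz":0,"dx":0,"dy":0,"dz":25,"gripper":-1},
    {"rx":0,"ry":0,"rz":0,"dx":0,"dy":0,"dz":25,"gripper":-1},
    {"rx":0,"ry":0,"rz":0,"dx":0,"dy":0,"dz":15,"gripper":-1},
    {"rx":0,"ry":0,"rz":0,"dx":0,"dy":0,"dz":5,"gripper":-1},
    {"rx":0,"ry":0,"rz":0,"dx":0,"dy":0,"dz":0,"gripper":-1},
    {"rx":0,"ry":0,"rz":0,"dx":0,"dy":0,"dz":0,"gripper":-1}
  ]
}}

```text
clock: 3.72
tcp_pos: [0.4363, -0.0048, 0.164]
orientation: [3.098, 0.517, 0.002]
contact_force: [-0.2, 0.3, 0.1]
grip_width: 0.0
gripper_force: 0.0
```

```bash
python3 -c "
from h import *
look('wr4',[W])
im=cv2.imread('pics/wr4.png')[150:330,150:360];s=r.grab_frame('side')[170:260,280:380]
cv2.imwrite('pics/c4.png',np.hstack([cv2.resize(im,(420,360)),cv2.resize(s,(378,360))]))"
```

```text
3.725 [ 0.4363 -0.0048  0.164 ] [[0.946, 0.325, 0.001], [0.325, -0.946, -0.0], [0.001, 0.001, -1.0]] [-0.15  0.35  0.12] 2.056195462207732e-05
weight [257.5, 219.9] [229, 197, 58, 46, 1697] [ 0.4468 -0.0026  0.127 ] tool d [10.6  1.3 37. ]
```

View pics/c4.png

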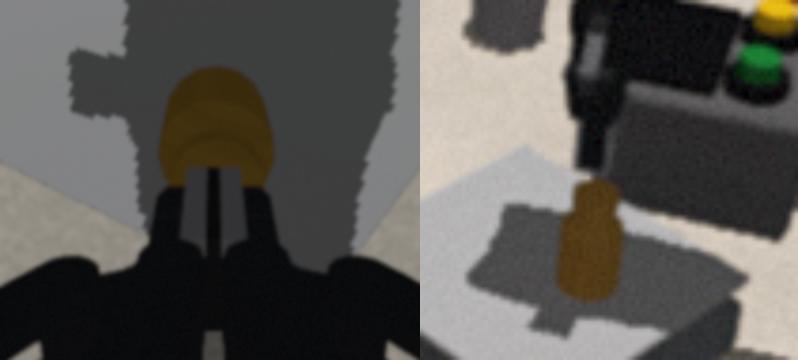

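The left crop shows the tips centred over the knob, with the knob's far rim at image row ~218 and column 257. The side crop shows the tips straight above the knob. I'll check fore-aft from the rim.

```bash
python3 -c "
from h import *
o=r.get_obs();R=cv2.Rodrigues(o['orientation'])[0]
for px,z in(((257.5,218.5),.127),((231,239),.127),((284.5,239),.127),((256.7,234),o['tcp_pos'][2]-.022)):
  p=cast('wrist',px,z);print(p.round(4),(R.T@(p-o['tcp_pos'])*1000).round(1))"
```

```text
[ 0.4475 -0.0022  0.127 ] [11.5  1.3 37. ]
[0.4306 0.0081 0.127 ] [ -1.2 -13.9  36.9]
[ 0.4405 -0.021   0.127 ] [-1.2 16.7 37. ]
[ 0.4449 -0.0026  0.1419] [ 8.9  0.8 22. ]
```

Well centred (about -1 mm in x, +0.5 mm in y). Now a slow approach.

Request:
{"method": "step_arm", "body": {
  "moves": [
    {"rx":0,"ry":0,"rz":0,"dx":-1,"dy":0.5,"dz":5,"gripper":-1},
    {"rx":0,"ry":0,"rz":0,"dx":0,"dy":0,"dz":4,"gripper":-1},
    {"rx":0,"ry":0,"rz":0,"dx":0,"dy":0,"dz":2,"gripper":-1},
    {"rx":0,"ry":0,"rz":0,"dx":0,"dy":0,"dz":1,"gripper":-1},
    {"rx":0,"ry":0,"rz":0,"dx":0,"dy":0,"dz":1,"gripper":-1},
    {"rx":0,"ry":0,"rz":0,"dx":0,"dy":0,"dz":0,"gripper":-1},
    {"rx":0,"ry":0,"rz":0,"dx":0,"dy":0,"dz":0,"gripper":-1}
  ]
}}

```text
clock: 4.7
tcp_pos: [0.435, -0.0056, 0.1504]
orientation: [3.099, 0.517, 0.0]
contact_force: [-0.7, 0.2, 0.7]
grip_width: 0.0
gripper_force: 0.0
```

Request:
{"method": "step_arm", "body": {
  "moves": [
    {"rx":0,"ry":0,"rz":0,"dx":0,"dy":0,"dz":1,"gripper":-1},
    {"rx":0,"ry":0,"rz":0,"dx":0,"dy":0,"dz":0,"gripper":-1},
    {"rx":0,"ry":0,"rz":0,"dx":0,"dy":0,"dz":0,"gripper":-1}
  ]
}}

```text
clock: 5.08
tcp_pos: [0.4349, -0.0056, 0.1493]
orientation: [-3.099, -0.517, -0.0]
contact_force: [-0.4, 0.1, -0.2]
grip_width: 0.0003
gripper_force: 0.0
```

Request:
{"method": "step_arm", "body": {
  "moves": [
    {"rx":0,"ry":0,"rz":0,"dx":0,"dy":0,"dz":1,"gripper":-1},
    {"rx":0,"ry":0,"rz":0,"dx":0,"dy":0,"dz":0,"gripper":-1},
    {"rx":0,"ry":0,"rz":0,"dx":0,"dy":0,"dz":0,"gripper":-1}
  ]
}}

```text
clock: 5.45
tcp_pos: [0.435, -0.0055, 0.1484]
orientation: [3.099, 0.517, 0.0]
contact_force: [-0.7, 1.0, 1.7]
grip_width: -0.0001
gripper_force: 0.9
```

Request:
{"method": "step_arm", "body": {
  "moves": [
    {"rx":0,"ry":0,"rz":0,"dx":0,"dy":0,"dz":1,"gripper":-1},
    {"rx":0,"ry":0,"rz":0,"dx":0,"dy":0,"dz":0,"gripper":-1},
    {"rx":0,"ry":0,"rz":0,"dx":0,"dy":0,"dz":0,"gripper":-1}
  ]
}}

```text
clock: 5.82
tcp_pos: [0.435, -0.0056, 0.1474]
orientation: [3.099, 0.517, 0.0]
contact_force: [0.4, -0.1, 3.1]
grip_width: 0.0001
gripper_force: 1.4
```

Request:
{"method": "step_arm", "body": {
  "moves": [
    {"rx":0,"ry":0,"rz":0,"dx":0,"dy":0,"dz":1,"gripper":-1},
    {"rx":0,"ry":0,"rz":0,"dx":0,"dy":0,"dz":1,"gripper":-1},
    {"rx":0,"ry":0,"rz":0,"dx":0,"dy":0,"dz":0.5,"gripper":-1},
    {"rx":0,"ry":0,"rz":0,"dx":0,"dy":0,"dz":0,"gripper":-1},
    {"rx":0,"ry":0,"rz":0,"dx":0,"dy":0,"dz":0,"gripper":-1}
  ]
}}

```text
clock: 6.45
tcp_pos: [0.435, -0.0055, 0.1449]
orientation: [3.099, 0.517, 0.0]
contact_force: [-1.1, -0.4, 5.3]
grip_width: -0.0001
gripper_force: 2.7
```

Request:
{"method": "step_arm", "body": {
  "moves": [
    {"rx":0,"ry":0,"rz":0,"dx":0,"dy":0,"dz":0,"gripper":-1}
  ]
}}

```text
clock: 6.58
tcp_pos: [0.435, -0.0055, 0.1449]
orientation: [3.099, 0.517, 0.0]
contact_force: [-0.5, 0.2, 4.9]
grip_width: -0.0002
gripper_force: 2.7
```

About 5 N and 4 mm down, well short of the stop. I'll release slowly, then lift and travel to the blue button.

Request:
{"method": "step_arm", "body": {
  "moves": [
    {"rx":0,"ry":0,"rz":0,"dx":0,"dy":0,"dz":-1,"gripper":-1},
    {"rx":0,"ry":0,"rz":0,"dx":0,"dy":0,"dz":-1,"gripper":-1},
    {"rx":0,"ry":0,"rz":0,"dx":0,"dy":0,"dz":-1,"gripper":-1},
    {"rx":0,"ry":0,"rz":0,"dx":0,"dy":0,"dz":-1,"gripper":-1},
    {"rx":0,"ry":0,"rz":0,"dx":0,"dy":0,"dz":-2,"gripper":-1},
    {"rx":0,"ry":0,"rz":0,"dx":0,"dy":0,"dz":-10,"gripper":-1},
    {"rx":0,"ry":0,"rz":0,"dx":0,"dy":0,"dz":-24,"gripper":-1},
    {"rx":0,"ry":0,"rz":0,"dx":0,"dy":0,"dz":-20,"gripper":-1},
    {"rx":0,"ry":0,"rz":0,"dx":17.6,"dy":-37.4,"dz":0,"gripper":-1},
    {"rx":0,"ry":0,"rz":0,"dx":17.6,"dy":-37.4,"dz":0,"gripper":-1},
    {"rx":0,"ry":0,"rz":0,"dx":17.6,"dy":-37.4,"dz":0,"gripper":-1},
    {"rx":0,"ry":0,"rz":0,"dx":17.6,"dy":-37.4,"dz":0,"gripper":-1},
    {"rx":0,"ry":0,"rz":0,"dx":17.6,"dy":-37.4,"dz":0,"gripper":-1},
    {"rx":0,"ry":0,"rz":0,"dx":17.6,"dy":-37.4,"dz":0,"gripper":-1},
    {"rx":0,"ry":0,"rz":0,"dx":17.6,"dy":-37.4,"dz":0,"gripper":-1},
    {"rx":0,"ry":0,"rz":0,"dx":17.6,"dy":-37.4,"dz":0,"gripper":-1},
    {"rx":0,"ry":0,"rz":0,"dx":0,"dy":0,"dz":0,"gripper":-1},
    {"rx":0,"ry":0,"rz":0,"dx":0,"dy":0,"dz":0,"gripper":-1}
  ]
}}

```text
clock: 8.82
tcp_pos: [0.4708, 0.3223, 0.2048]
orientation: [3.098, 0.517, -0.001]
contact_force: [-0.0, -0.5, -0.4]
grip_width: 0.0002
gripper_force: 0.0
```

```bash
python3 -c "
from h import *
look('wr5',[B,RD])
s=r.grab_frame('side')
print([b for b in blobs(s,(8,100,60),(30,255,255)) if 300<b[0][0]<345])
im=cv2.imread('pics/wr5.png');cv2.imwrite('pics/c5.png',np.hstack([cv2.resize(im,(480,360)),cv2.resize(s[200:260,300:350],(300,360))]))"
```

```text
8.825 [0.4708 0.3223 0.2048] [[0.946, 0.325, -0.0], [0.325, -0.946, -0.001], [-0.001, 0.001, -1.0]] [-0.01 -0.49 -0.35] 0.00022107248102519968
blue [256.5, 186.4] [240, 169, 34, 36, 985] [0.4741 0.3226 0.074 ] tool d [  3.3   0.7 130.8]
red [336.7, 205.9] [320, 189, 34, 34, 865] [0.48   0.2498 0.074 ] tool d [-14.7  71.5 130.8]
[([325.1, 229.6], [316, 214, 18, 31, 410])]
```

View pics/c5.png

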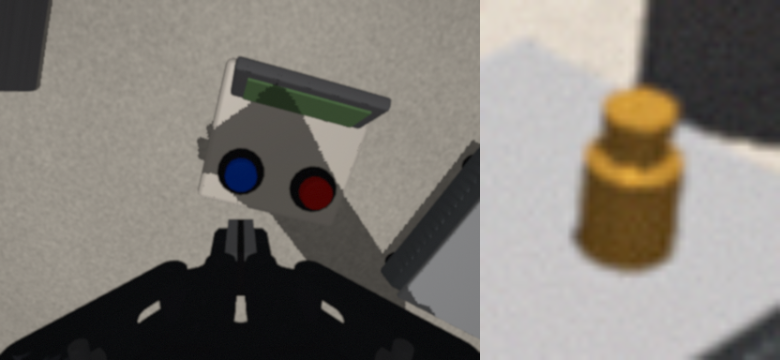

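The weight is unmoved (its blob is identical to before), and the blue button at wrist (256,186) lies 3 mm ahead of the tool. Descending.

Request:
{"method": "step_arm", "body": {
  "moves": [
    {"rx":0,"ry":0,"rz":0,"dx":3.5,"dy":0.3,"dz":20,"gripper":-1},
    {"rx":0,"ry":0,"rz":0,"dx":0,"dy":0,"dz":30,"gripper":-1},
    {"rx":0,"ry":0,"rz":0,"dx":0,"dy":0,"dz":25,"gripper":-1},
    {"rx":0,"ry":0,"rz":0,"dx":0,"dy":0,"dz":15,"gripper":-1},
    {"rx":0,"ry":0,"rz":0,"dx":0,"dy":0,"dz":8,"gripper":-1},
    {"rx":0,"ry":0,"rz":0,"dx":0,"dy":0,"dz":4,"gripper":-1},
    {"rx":0,"ry":0,"rz":0,"dx":0,"dy":0,"dz":2,"gripper":-1},
    {"rx":0,"ry":0,"rz":0,"dx":0,"dy":0,"dz":0,"gripper":-1},
    {"rx":0,"ry":0,"rz":0,"dx":0,"dy":0,"dz":0,"gripper":-1}
  ]
}}

```text
clock: 10.05
tcp_pos: [0.4745, 0.3242, 0.1013]
orientation: [-3.098, -0.517, -0.001]
contact_force: [-0.4, 1.2, 0.5]
grip_width: -0.0001
gripper_force: 0.0
```

Request:
{"method": "step_arm", "body": {
  "moves": [
    {"rx":0,"ry":0,"rz":0,"dx":0,"dy":0,"dz":1,"gripper":-1},
    {"rx":0,"ry":0,"rz":0,"dx":0,"dy":0,"dz":1,"gripper":-1},
    {"rx":0,"ry":0,"rz":0,"dx":0,"dy":0,"dz":1,"gripper":-1},
    {"rx":0,"ry":0,"rz":0,"dx":0,"dy":0,"dz":0,"gripper":-1},
    {"rx":0,"ry":0,"rz":0,"dx":0,"dy":0,"dz":0,"gripper":-1}
  ]
}}

```text
clock: 10.68
tcp_pos: [0.4744, 0.324, 0.0979]
orientation: [3.099, 0.517, 0.0]
contact_force: [-1.2, -0.5, 2.1]
grip_width: 0.0
gripper_force: 1.2
```

Request:
{"method": "step_arm", "body": {
  "moves": [
    {"rx":0,"ry":0,"rz":0,"dx":0,"dy":0,"dz":1,"gripper":-1},
    {"rx":0,"ry":0,"rz":0,"dx":0,"dy":0,"dz":1,"gripper":-1},
    {"rx":0,"ry":0,"rz":0,"dx":0,"dy":0,"dz":0,"gripper":-1},
    {"rx":0,"ry":0,"rz":0,"dx":0,"dy":0,"dz":0,"gripper":-1}
  ]
}}

```text
clock: 11.18
tcp_pos: [0.4743, 0.324, 0.0959]
orientation: [-3.099, -0.517, -0.0]
contact_force: [-1.2, -0.4, 3.7]
grip_width: -0.0002
gripper_force: 1.7
```

Request:
{"method": "step_arm", "body": {
  "moves": [
    {"rx":0,"ry":0,"rz":0,"dx":0,"dy":0,"dz":1,"gripper":-1},
    {"rx":0,"ry":0,"rz":0,"dx":0,"dy":0,"dz":1,"gripper":-1},
    {"rx":0,"ry":0,"rz":0,"dx":0,"dy":0,"dz":1,"gripper":-1},
    {"rx":0,"ry":0,"rz":0,"dx":0,"dy":0,"dz":0,"gripper":-1},
    {"rx":0,"ry":0,"rz":0,"dx":0,"dy":0,"dz":0,"gripper":-1}
  ]
}}

```text
clock: 11.8
tcp_pos: [0.4744, 0.324, 0.0929]
orientation: [3.099, 0.517, 0.0]
contact_force: [-1.5, -0.6, 5.2]
grip_width: -0.0001
gripper_force: 2.6
```

Request:
{"method": "step_arm", "body": {
  "moves": [
    {"rx":0,"ry":0,"rz":0,"dx":0,"dy":0,"dz":0,"gripper":-1}
  ]
}}

```text
clock: 11.92
tcp_pos: [0.4744, 0.324, 0.0929]
orientation: [3.099, 0.517, 0.0]
contact_force: [-1.8, -0.7, 5.4]
grip_width: -0.0
gripper_force: 2.6
```

About 5.3 N, so roughly 5 mm down: stored. Release and go to green.

Request:
{"method": "step_arm", "body": {
  "moves": [
    {"rx":0,"ry":0,"rz":0,"dx":0,"dy":0,"dz":-2,"gripper":-1},
    {"rx":0,"ry":0,"rz":0,"dx":0,"dy":0,"dz":-2,"gripper":-1},
    {"rx":0,"ry":0,"rz":0,"dx":0,"dy":0,"dz":-3,"gripper":-1},
    {"rx":0,"ry":0,"rz":0,"dx":0,"dy":0,"dz":-13,"gripper":-1},
    {"rx":0,"ry":0,"rz":0,"dx":0,"dy":0,"dz":-35,"gripper":-1},
    {"rx":0,"ry":0,"rz":0,"dx":0,"dy":0,"dz":-40,"gripper":-1},
    {"rx":0,"ry":0,"rz":0,"dx":0,"dy":0,"dz":-30,"gripper":-1},
    {"rx":0,"ry":0,"rz":0,"dx":-18,"dy":43,"dz":0,"gripper":-1},
    {"rx":0,"ry":0,"rz":0,"dx":-18,"dy":43,"dz":0,"gripper":-1},
    {"rx":0,"ry":0,"rz":0,"dx":-18,"dy":43,"dz":0,"gripper":-1},
    {"rx":0,"ry":0,"rz":0,"dx":-18,"dy":43,"dz":0,"gripper":-1},
    {"rx":0,"ry":0,"rz":0,"dx":-18,"dy":43,"dz":0,"gripper":-1},
    {"rx":0,"ry":0,"rz":0,"dx":-18,"dy":43,"dz":0,"gripper":-1},
    {"rx":0,"ry":0,"rz":0,"dx":-18,"dy":43,"dz":0,"gripper":-1},
    {"rx":0,"ry":0,"rz":0,"dx":-18,"dy":43,"dz":0,"gripper":-1},
    {"rx":0,"ry":0,"rz":0,"dx":-18,"dy":43,"dz":0,"gripper":-1},
    {"rx":0,"ry":0,"rz":0,"dx":-18,"dy":43,"dz":0,"gripper":-1},
    {"rx":0,"ry":0,"rz":0,"dx":-18,"dy":43,"dz":0,"gripper":-1},
    {"rx":0,"ry":0,"rz":0,"dx":-18,"dy":43,"dz":0,"gripper":-1},
    {"rx":0,"ry":0,"rz":0,"dx":0,"dy":0,"dz":0,"gripper":-1}
  ]
}}

```text
clock: 14.42
tcp_pos: [0.4367, -0.238, 0.2183]
orientation: [3.099, 0.507, 0.0]
contact_force: [0.3, 0.6, 0.5]
grip_width: 0.0
gripper_force: 0.0
```

Request:
{"method": "step_arm", "body": {
  "moves": [
    {"rx":0,"ry":0,"rz":0,"dx":0,"dy":0,"dz":0,"gripper":-1}
  ]
}}

```text
clock: 14.55
tcp_pos: [0.4377, -0.2335, 0.2181]
orientation: [-3.098, -0.518, -0.001]
contact_force: [0.4, 0.3, -1.2]
grip_width: 0.0
gripper_force: 0.0
```

```bash
python3 -c "
from h import *
look('wr6',[G])
print(blobs(r.grab_frame('side'),(100,120,50),(130,255,255)))"
```

```text
14.55 [ 0.4377 -0.2335  0.2181] [[0.946, 0.325, 0.0], [0.325, -0.946, 0.001], [0.0, -0.0, -1.0]] [ 0.37  0.33 -1.17] 4.957930317335165e-05
green [256.2, 201.1] [238, 181, 38, 41, 1202] [ 0.4369 -0.2342  0.114 ] tool d [ -1.    0.5 104.1]
[([144.0, 188.4], [103, 159, 83, 59, 2589]), ([212.8, 315.9], [204, 308, 18, 17, 238])]
```

Green is within 1 mm of the tool axis. Descending (contact expected at TCP z ≈ 0.138).

Request:
{"method": "step_arm", "body": {
  "moves": [
    {"rx":0,"ry":0,"rz":0,"dx":-0.5,"dy":0,"dz":15,"gripper":-1},
    {"rx":0,"ry":0,"rz":0,"dx":0,"dy":0,"dz":25,"gripper":-1},
    {"rx":0,"ry":0,"rz":0,"dx":0,"dy":0,"dz":20,"gripper":-1},
    {"rx":0,"ry":0,"rz":0,"dx":0,"dy":0,"dz":10,"gripper":-1},
    {"rx":0,"ry":0,"rz":0,"dx":0,"dy":0,"dz":4,"gripper":-1},
    {"rx":0,"ry":0,"rz":0,"dx":0,"dy":0,"dz":2,"gripper":-1},
    {"rx":0,"ry":0,"rz":0,"dx":0,"dy":0,"dz":0,"gripper":-1},
    {"rx":0,"ry":0,"rz":0,"dx":0,"dy":0,"dz":0,"gripper":-1}
  ]
}}

```text
clock: 15.65
tcp_pos: [0.4374, -0.2345, 0.1423]
orientation: [3.098, 0.517, 0.001]
contact_force: [0.2, 0.1, -0.5]
grip_width: -0.0004
gripper_force: 0.0
```

Request:
{"method": "step_arm", "body": {
  "moves": [
    {"rx":0,"ry":0,"rz":0,"dx":0,"dy":0,"dz":1,"gripper":-1},
    {"rx":0,"ry":0,"rz":0,"dx":0,"dy":0,"dz":1,"gripper":-1},
    {"rx":0,"ry":0,"rz":0,"dx":0,"dy":0,"dz":1,"gripper":-1},
    {"rx":0,"ry":0,"rz":0,"dx":0,"dy":0,"dz":1,"gripper":-1},
    {"rx":0,"ry":0,"rz":0,"dx":0,"dy":0,"dz":0,"gripper":-1},
    {"rx":0,"ry":0,"rz":0,"dx":0,"dy":0,"dz":0,"gripper":-1}
  ]
}}

```text
clock: 16.4
tcp_pos: [0.4371, -0.2343, 0.1379]
orientation: [3.099, 0.517, -0.0]
contact_force: [-1.1, 0.1, 2.1]
grip_width: -0.0001
gripper_force: 1.2
```

Request:
{"method": "step_arm", "body": {
  "moves": [
    {"rx":0,"ry":0,"rz":0,"dx":0,"dy":0,"dz":1,"gripper":-1},
    {"rx":0,"ry":0,"rz":0,"dx":0,"dy":0,"dz":1,"gripper":-1},
    {"rx":0,"ry":0,"rz":0,"dx":0,"dy":0,"dz":1,"gripper":-1},
    {"rx":0,"ry":0,"rz":0,"dx":0,"dy":0,"dz":1,"gripper":-1},
    {"rx":0,"ry":0,"rz":0,"dx":0,"dy":0,"dz":1,"gripper":-1},
    {"rx":0,"ry":0,"rz":0,"dx":0,"dy":0,"dz":0,"gripper":-1},
    {"rx":0,"ry":0,"rz":0,"dx":0,"dy":0,"dz":0,"gripper":-1}
  ]
}}

```text
clock: 17.27
tcp_pos: [0.4371, -0.2344, 0.1329]
orientation: [3.099, 0.517, 0.0]
contact_force: [-1.7, 0.1, 4.4]
grip_width: 0.0004
gripper_force: 2.6
```

Request:
{"method": "step_arm", "body": {
  "moves": [
    {"rx":0,"ry":0,"rz":0,"dx":0,"dy":0,"dz":0,"gripper":-1}
  ]
}}

```text
clock: 17.4
tcp_pos: [0.4372, -0.2344, 0.1329]
orientation: [3.099, 0.517, 0.0]
contact_force: [-1.6, 0.1, 5.3]
grip_width: 0.0001
gripper_force: 2.6
```

Pad force matches the blue press (2.6 N), so green is about 5 mm down. Release and retreat.

Request:
{"method": "step_arm", "body": {
  "moves": [
    {"rx":0,"ry":0,"rz":0,"dx":0,"dy":0,"dz":-2,"gripper":-1},
    {"rx":0,"ry":0,"rz":0,"dx":0,"dy":0,"dz":-2,"gripper":-1},
    {"rx":0,"ry":0,"rz":0,"dx":0,"dy":0,"dz":-3,"gripper":-1},
    {"rx":0,"ry":0,"rz":0,"dx":0,"dy":0,"dz":-13,"gripper":-1},
    {"rx":0,"ry":0,"rz":0,"dx":0,"dy":0,"dz":-35,"gripper":-1},
    {"rx":0,"ry":0,"rz":0,"dx":0,"dy":0,"dz":-30,"gripper":-1},
    {"rx":0,"ry":0,"rz":0,"dx":0,"dy":0,"dz":-15,"gripper":-1},
    {"rx":0,"ry":0,"rz":0,"dx":0,"dy":0,"dz":0,"gripper":-1},
    {"rx":0,"ry":0,"rz":0,"dx":0,"dy":0,"dz":0,"gripper":-1}
  ]
}}

```text
clock: 18.52
tcp_pos: [0.4364, -0.2341, 0.2318]
orientation: [-3.098, -0.517, 0.002]
contact_force: [0.1, -0.9, -0.4]
grip_width: -0.0002
gripper_force: 0.0
```

```bash
python3 -c "
from h import *
look('wr7',[G])
s=r.grab_frame('side')
print([b for b in blobs(s,(8,100,60),(30,255,255)) if 300<b[0][0]<345],blobs(s,(45,100,40),(85,255,255)))
print(r.hand_in())"
```

```text
18.525 [ 0.4364 -0.2341  0.2318] [[0.946, 0.325, -0.002], [0.325, -0.946, 0.001], [-0.001, -0.001, -1.0]] [ 0.1  -0.9  -0.43] -0.0002011291635461595
green [256.2, 194.0] [239, 175, 36, 38, 1070] [ 0.4369 -0.2343  0.114 ] tool d [  0.5   0.5 117.8]
[([325.0, 229.5], [316, 214, 18, 31, 412])] [([369.3, 185.9], [364, 182, 12, 9, 84])]
the job is handed in; nothing more can be done
None
```

I pressed the weight (about 4 mm down), then blue and then green (about 5 mm each), at roughly 5 N and short of their stops; the weight stayed in place, and I handed the job in at about 18.6 s with the arm clear (no verdict was returned).

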